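Check a gauge blade in the bench checking fixture

ROBOT

A 7-joint arm with a two-finger parallel gripper is mounted at the origin on the work surface. World frame = base frame: x ahead of the robot, y to its left, z up, the work surface at z = 0. Lengths are in m, angles in rad, forces in N, time in s.
With the tool pointing down it reaches from about 0.4 to 0.9 m from the base axis. Payload 5.5 kg.
Tool frame: the origin (TCP) lies on the centre line of the jaws, within the pads' length; the fingertips stand 11 mm ahead of it and the grasp point (between the pads) lies 8 mm behind it (nose_length is the z of the fingertips in the tool frame, in m); z points along the fingers, y is the line along which they close (so a half turn about z gives the same grasp; the last joint's range is limited). The gripper opens to 92 mm and grips with 3 to 60 N. Pads are 19 mm wide; open, the fingers measure 130 mm over their backs; the gripper's body (75 mm by 190 mm) begins 47 mm behind the grasp point.
Start: joints at [1.393, 0.501, -0.427, 1.55, 0.221, 1.138, -0.21], TCP at [0.277, -0.588, 0.238] pointing down, gripper open.
Joint ranges: [-2.88, 2.88], [-0.31, 2.03], [-1.54, 1.56], [0.2, 2.42], [-1.41, 4.55], [0.19, 2.02], [-2.57, 2.57]. Speed limits (rad/s): [2.57, 2.57, 3.14, 3.14, 3.14, 3.14, 3.14].

INTERFACE

Orientations are given as a unit quaternion [x, y, z, w].
In Python, from cell import * gives the robot as it stands.
- The arm moves only by the tool play_rows, never from a script. Its argument "increments" is a list of rows, each an object with "translation": the shift along the tool's x, y, z in cm, a list of three; "rot": the turn, a rotation vector about the tool's x, y, z in rad, a list of three; "gripper": the opening, from 0 (shut) to 1 (fully open). In form: [{"translation": [tx, ty, tz], "rot": [rx, ry, rz], "gripper": gripper}, ...]. A call has 1 to 5 rows; each row is the pose to reach, as a shift and turn from the pose commanded when the call began, along the tool's axes at that moment; what a row does not reach only later rows make up. A row lasts 1/8 s, in which the tool goes at most 62.5 mm and 10.7 degrees, less where a joint would pass 70% of its speed; a pose out of reach is approached as far as the arm can. A call with a gripper value outside its range is refused whole. The fingers move at their own pace and stop on an object; "squeeze" is the grip in N (left out, the last holds). Time passes only in rows, so rows that repeat a pose let the fingers close. It gives the time, the measured TCP pose, the force, the opening and the grip force at its end, in the units of the state.
- observe(): the state, without advancing time (a new reading comes with each control period).
- get_image(name): name is "side" or "top" or "wrist"; returns a dict with "img" (480x640x3 uint8, red, green, blue), "z_map" (480x640 float32, m along the optical axis (not along the pixel's ray), 0 where there is no reading), "fx", "fy", "cx", "cy" (pixels), "k1" (the pictures are not rectified: a ray, as slopes to the right and down, at radius r is drawn at 1 + k1 r^2 times it, then the intrinsics apply), "R" (3x3) and "t" (3): a world point X has camera coordinates R X + t. Camera axes: x right, y down, z forward; pixel columns grow to the right and rows downward; lengths in m; the calibration is good to about 2 mm. A picture is of the moment at which its call begins.
- hand_in(): hands the job in; it is judged then, once.
Trained networks look in a picture, given as the dict that the camera call returned (one of the last four; its "shot" number tells which), for a name from the list of things; names that differ only in an ending like _2 or _b are one class to them, and where a whole thing is asked for, a point or a joint stands for the part that bears it (a point fixed in the world has none). Each returns a list of dicts, best first, with "p" (0 to 1); they miss things now and then, are a little off and sometimes report something else, mostly with a low value. They report only what shows in the picture. A call takes as long as a camera call. They do not tell look-alikes from the thing itself.
- regions_of(picture, label): "pixels" (480x640 bool, what is visible of it) and "bbox" ([left, top, right, bottom] as shares, 0 to 1, of the picture: columns of its width, rows of its height, round what is visible of it).
- spot_point(picture, label): "centre" ([row, column] as shares, 0 to 1, of the picture: columns of its width, rows of its height: a listed point, or the origin of a listed thing).
The state is a dict: "t": time; "qpos": joint angles; "joint_velocities": joint speeds; "joint_torque": joint torques, N m; "position": TCP position; "tcp_rot": TCP orientation; "ft_force": force on the tool from outside, world axes, zero at the start; "ft_torque": the same for the moment, N m; "opening": finger opening in m; "finger_force": force on a finger pad.
Only numpy, scipy, OpenCV 4.12 (cv2) and the standard library are available. Lean on these libraries where they do the work, as an engineer would, in place of code of your own. Each camera call takes 0.05 s, during which the arm holds its last target. There are 200 camera calls.

TASK

Take the round-nosed gauge blade and slide it, nose first, through the gap under the bridge of the checking fixture until it has pushed the spring depth contact behind the bridge fully home, and leave it lying flat there. Then press the spring plunger on top of the bridge down until its foot stops on the blade, and let it rise again. Push gently against the contact, and leave all the other things where they lie.

Things in the scene. Friction and masses are not known exactly. Their poses are not given: they have to be found in the camera images.
- gauge: gauge blade: flat steel strip 200 x 30 x 5 mm with a round nose; dark wooden grip 80 x 30 x 22 mm on top of its rear end, flush at the sides (27 mm high in all); about 0.3 kg. Origin on the underside below the middle of the grip; x points to the nose (nose at x = +160 mm, rear end at -40 mm), z up
- gauge_tip (a point): nose end of the gauge blade, at half its thickness
- fixture: checking fixture, fixed to the bench: flat grey bed, x = -120 to +150 mm, 100 mm wide, top 20 mm above the bench, with a dark steel bridge over it and, behind the bridge, an aluminium carriage 30 x 60 x 34 mm clamped at a place that differs each time. Origin on the bench below the bridge centre; x is the way the blade goes in, z up
- gap (a point): middle of the gap under the bridge, on the bed's top surface, straight below the plunger. The gap is 35 mm wide and 9 mm high, open at front and back; the bridge is 44 mm long along x, 76 mm wide and stands 40 mm above the bed
- contact (a joint): depth contact on the carriage: a light spring steel foot 22 mm wide, 14 mm high, just above the bed: 0 = out, 0.010 m = fully home (0.6 N, then a hard stop). When out its face is 38 to 62 mm beyond the bridge centre (fixture x), to be found by touch. The lying gauge's own friction keeps it in
- plunger (a joint): spring plunger through the bridge: 0 = up, grows as it is pressed down; its foot meets a 5 mm blade lying on the bed at 0.007 m (about 4 N of spring); 0.011 m with no blade
- plunger_top (a point): middle of the top of the plunger's round black head (38 mm diameter), 98 mm above the bench when up
- scraper: flat steel scraper with the same dark wooden grip as the gauge but a broader, 56 mm wide, square-ended blade, 180 mm long; not to be used; origin under the middle of the grip, x toward the blade end
- weight_tall: loose brass weight, 56 mm diameter, 94 mm tall with its knob; origin under its centre
- weight_low: loose brass weight, 72 mm diameter, 66 mm tall with its knob; origin under its centre
- file: flat file with a round wooden handle, 270 mm long, 28 mm wide, lying along its x; origin on the bench below the point 25 mm in front of the handle
- steel_block: plain steel block 60 x 45 x 40 mm; origin under its centre
- wrench: open-ended wrench lying on the bench; origin under its middle
Not all that is in view belongs to the job. What is shaped like the gauge but pink or yellow is not meant.

How it is judged:
By the outcome, as a careful person would: the job done as asked, in the order asked, and still so for the second after the job is handed in, with the robot touching nothing.
It also fails if it takes over 58 s, if anything falls off the work surface, if the arm or the gripper's body presses on something with over 40 N, if the wrist force passes 120 N, or if a joint passes its speed limit or range.

## Working session

There is one attempt and no reset: what is moved stays moved. The work goes in short steps, Python scripts to look and compute and a tool call to move; the robot and the scene stay as the last step left them, time stands still between calls to the robot, and variables do not carry over. Pictures are saved under pics/ and viewed, at most 10 in all, crops included, and the job is handed in when it is done.

Besides the shell and the picture viewer there is one more tool, called after ">>>" by a JSON object that holds its "fn" and its "kwargs". play_rows: Moves the arm, as the interface text tells. Its arguments: {"type":"object","properties":{"increments":{"type":"array","items":{"type":"object","properties":{"translation":{"type":"array","items":{"type":"number"}},"rot":{"type":"array","items":{"type":"number"}},"gripper":{"type":"number"}}}},"squeeze":{"type":"number"}},"required":["increments"]}

```bash
mkdir -p pics; cat > h.py <<'E'
from cell import *
import numpy as np, cv2
from scipy.spatial.transform import Rotation as Ro
def rays(p,uv):
    uv=np.atleast_2d(uv).astype(float)
    d=np.c_[(uv[:,0]-p["cx"])/p["fx"],(uv[:,1]-p["cy"])/p["fy"]]
    s=d.copy()
    for _ in range(20): s=d/(1+p["k1"]*(s**2).sum(1,keepdims=True))
    return np.c_[s,np.ones(len(s))]
def cloud(p,mask):
    v,u=np.nonzero(mask&(p["z_map"]>0)); z=p["z_map"][v,u]
    return (rays(p,np.c_[u,v])*z[:,None]-p["t"])@p["R"]
def onplane(p,uv,z):
    r=rays(p,uv)@p["R"]; c=-p["R"].T@p["t"]
    return c+r*((z-c[2])/r[:,2])[:,None]
def save(p,n,crop=None,s=1):
    im=p["img"][:,:,::-1]
    if crop: im=im[crop[1]:crop[3],crop[0]:crop[2]]
    cv2.imwrite("pics/"+n,cv2.resize(im,None,fx=s,fy=s,interpolation=cv2.INTER_CUBIC))
E
python3 - <<'E'
from h import *
o=observe();print(o["t"],o["position"],o["tcp_rot"],o["ft_force"])
ims={}
for n in("top","side"):
    p=get_image(n);save(p,n+"1.png")
    np.savez(n+"1.npz",**{k:v for k,v in p.items()})
    for l in("gauge","gauge_tip","fixture","gap","contact","plunger_top","scraper"):
        a=[(round(x["p"],2),int(x["centre"][1]*640),int(x["centre"][0]*480)) for x in spot_point(p,l)] if l!="contact" else 0
        b=[(round(x["p"],2),(np.array(x["bbox"])*[640,480,640,480]).astype(int).tolist()) for x in regions_of(p,l)] if l not in("gap",) else 0
        print(n,l,a,b)
E
```

```text
0.0 [ 0.27698835 -0.58728973  0.23666994] [ 9.75812350e-01  2.18607700e-01 -1.59267689e-04 -9.51392218e-04] [-0.06902034  0.60139637 -0.34100394]
top gauge [(0.94, 425, 344), (0.92, 210, 311), (0.74, 394, 264)] [(0.75, [389, 207, 401, 280]), (0.73, [195, 301, 257, 352]), (0.69, [377, 308, 441, 357])]
top gauge_tip [(0.85, 400, 207), (0.64, 380, 313), (0.64, 258, 350), (0.46, 322, 219)] [(0.92, [198, 299, 259, 350]), (0.66, [375, 314, 445, 356]), (0.62, [387, 204, 402, 281])]
top fixture [(0.68, 320, 221)] [(0.72, [298, 169, 348, 266])]
top gap [(0.59, 321, 225), (0.48, 399, 207)] 0
top contact 0 [(0.49, [322, 189, 328, 201])]
top plunger_top [(0.6, 323, 221)] [(0.42, [316, 215, 329, 229])]
top scraper [] [(0.96, [208, 210, 235, 273])]
side gauge [(0.85, 372, 219), (0.85, 468, 229), (0.73, 321, 386)] [(0.95, [417, 214, 483, 252]), (0.74, [326, 196, 389, 231]), (0.74, [300, 364, 396, 397])]
side gauge_tip [(0.88, 396, 362), (0.65, 325, 198), (0.56, 414, 250)] [(0.87, [415, 216, 483, 252]), (0.75, [308, 358, 395, 396]), (0.66, [324, 198, 389, 232])]
side fixture [(0.68, 299, 251)] [(0.57, [243, 211, 343, 281])]
side gap [(0.73, 293, 246)] 0
side contact 0 [(0.7, [325, 200, 391, 233])]
side plunger_top [(0.54, 295, 223)] [(0.48, [289, 218, 302, 234])]
side scraper [(0.66, 267, 342)] [(0.56, [205, 313, 293, 362])]
```

View pics/top1.png

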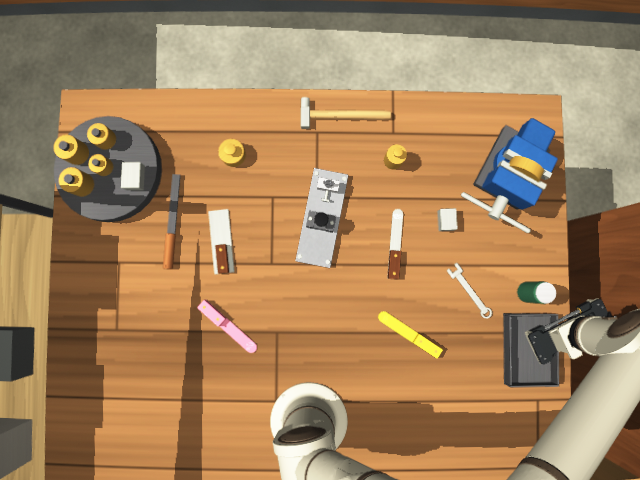

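View pics/side1.png

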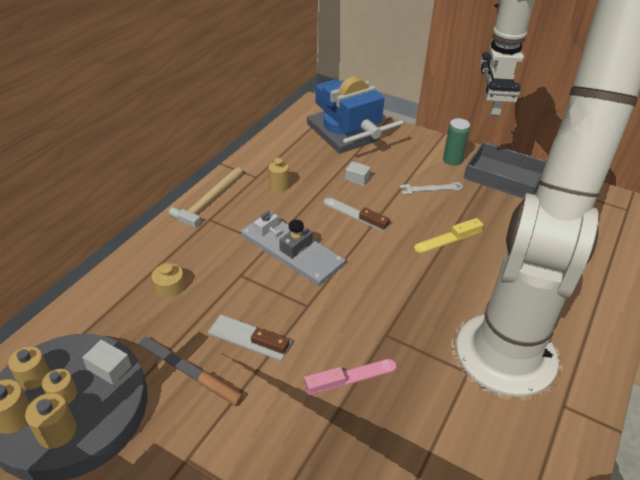

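Top view candidates for the gauge: the dark-grip, round-nosed blade at (397,245), the scraper with its broad square end at (222,240), the yellow one at (410,335) and the pink one at (228,327). I choose (397,245). In the side view it is at (357,213). The fixture is at (322,218), with its carriage on the far side.

```bash
python3 - <<'E'
from h import *
p=dict(np.load("top1.npz"))
save(p,"crop1.png",(290,160,460,290),4)
for n,uv,z in[("grip",(395,264),.027),("rear",(394.5,279),.027),("tip",(398,209),.003),("plunger",(321,220),.098),("fixnear",(314,265),.02),("fixfar",(332,171),.02)]: print(n,onplane(p,uv,z).round(4))
# gauge mask depth
P=cloud(p,np.ones((480,640),bool))
for c,(lo,hi) in{"gauge":((.0175,.035),0)} .items():
    s=onplane(p,(395,264),.02)[0]
    Q=P[(np.abs(P[:,:2]-s[:2]).max(1)<.08)&(P[:,2]>lo)&(P[:,2]<hi if hi else True)] if hi else P[(np.abs(P[:,:2]-s[:2]).max(1)<.08)&(P[:,2]>.0175)]
    print(len(Q),Q.mean(0),cv2.minAreaRect((Q[:,:2]*1000).astype(np.float32)))
w=get_image("wrist");o=observe();R=Ro.from_quat(o["tcp_rot"]).as_matrix()
print("cam in tool",R.T@(-w["R"].T@w["t"]-o["position"]),"\n",w["R"]@R,w["fx"],w["k1"]);print(R)
E
```

```text
grip [[ 0.4384 -0.2371  0.027 ]]
rear [[ 0.3967 -0.2356  0.027 ]]
tip [[ 0.5965 -0.2502  0.003 ]]
plunger [[ 0.5511 -0.0296  0.098 ]]
fixnear [[ 0.4343 -0.0117  0.02  ]]
fixfar [[ 0.7011 -0.0604  0.02  ]]
314 [ 0.43697999 -0.23511722  0.02718367] ((437.2354736328125, -235.50738525390625), (30.388126373291016, 79.56031799316406), 85.2565689086914)
cam in tool [ 7.22548942e-02 -7.75914268e-05 -1.47285404e-01] 
 [[ 1.24260497e-03  9.99998809e-01  9.15384928e-04]
 [-9.64476796e-01  1.44027680e-03 -2.64163652e-01]
 [-2.64164656e-01 -5.54616456e-04  9.64477437e-01]] 424.1522356926848 -0.08732358309824881
[[ 9.04410568e-01  4.26663238e-01  7.61849231e-05]
 [ 4.26663241e-01 -9.04410569e-01 -2.97527263e-05]
 [ 5.62080551e-05  5.94139863e-05 -9.99999997e-01]]
```

View pics/crop1.png

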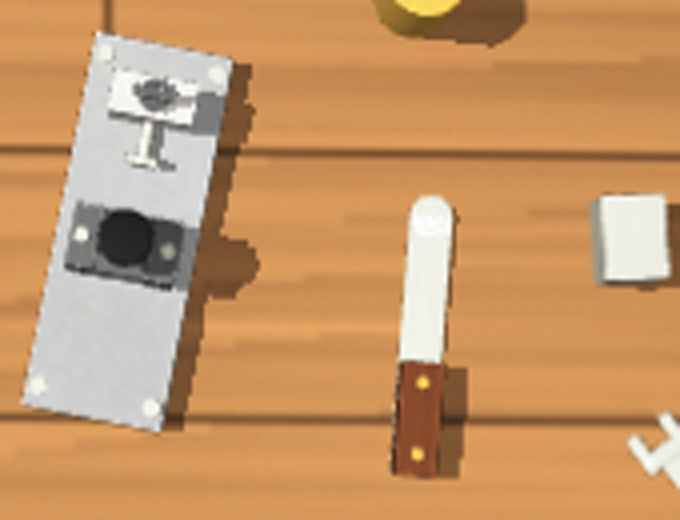

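The crop confirms it: the round-nosed blade has its nose at the top (about crop (430,200)) and a dark grip at (418,418). The fixture is on the left, with its bridge at (127,240) and the carriage beyond.

>>> {"fn": "play_rows", "kwargs": {"increments": [{"translation": [4.8,-4.0,0],"rot": [0,0,0.105],"gripper": 1},{"translation": [9.6,-8.0,0],"rot": [0,0,0.21],"gripper": 1},{"translation": [14.4,-12.0,0],"rot": [0,0,0.315],"gripper": 1},{"translation": [19.2,-16.0,0],"rot": [0,0,0.42],"gripper": 1},{"translation": [24.0,-20.0,0],"rot": [0,0,0.525],"gripper": 1}]}}

```text
t: 1.98
position: [0.4098, -0.3028, 0.2381]
tcp_rot: [0.999, -0.044, 0.0, 0.0]
ft_force: [2.4, -0.6, -0.8]
opening: 0.092
finger_force: 0.0
```

>>> {"fn": "play_rows", "kwargs": {"increments": [{"translation": [1.1,-3.5,0],"rot": [0,0,0],"gripper": 1},{"translation": [2.1,-6.9,0],"rot": [0,0,0],"gripper": 1},{"translation": [2.1,-6.9,0],"rot": [0,0,0],"gripper": 1}]}}

```text
t: 2.35
position: [0.4372, -0.2344, 0.2382]
tcp_rot: [0.999, -0.039, 0.001, -0.0]
ft_force: [0.2, -0.1, 0.3]
opening: 0.0915
finger_force: 0.0
```

```bash
python3 - <<'E'
from h import *
p=get_image("wrist");o=observe();print(o["position"],o["tcp_rot"])
save(p,"w1.png")
np.savez("w1.npz",**p)
P=cloud(p,np.ones((480,640),bool))
Q=P[(np.abs(P[:,:2]-[.437,-.2355]).max(1)<.08)&(P[:,2]>.018)&(P[:,2]<.04)]
print(len(Q),np.median(Q[:,2]),cv2.minAreaRect((Q[:,:2]*1000).astype(np.float32)),cv2.minAreaRect((Q[Q[:,2]>.024][:,:2]*1000).astype(np.float32)))
print("table",np.median(P[(np.abs(P[:,:2]-[.45,-.3]).max(1)<.03)][:,2]))
for x in spot_point(p,"gauge"):
    uv=(x["centre"][1]*640,x["centre"][0]*480);print(x["p"],uv,onplane(p,uv,.0))
for x in spot_point(p,"gauge_tip"):
    uv=(x["centre"][1]*640,x["centre"][0]*480);print("tip",x["p"],uv,onplane(p,uv,.0025))
E
```

```text
[ 0.43637769 -0.23652564  0.2380439 ] [ 9.99178067e-01 -4.05349059e-02  2.41067335e-04  2.31178138e-04]
3200 0.027354423945675412 ((436.86944580078125, -234.7664031982422), (30.0025577545166, 80.01377868652344), 85.23937225341797) ((436.6680603027344, -234.8026885986328), (29.946069717407227, 79.63509368896484), 85.1787338256836)
table 0.31158726598102127
0.72 (317.18399999999997, 211.392) [[ 0.43590688 -0.23570046  0.        ]]
0.63 (419.072, 412.704) [[ 0.20821382 -0.328923    0.        ]]
tip 0.93 (311.104, 24.0) [[ 0.59632107 -0.24273698  0.0025    ]]
```

View pics/w1.png

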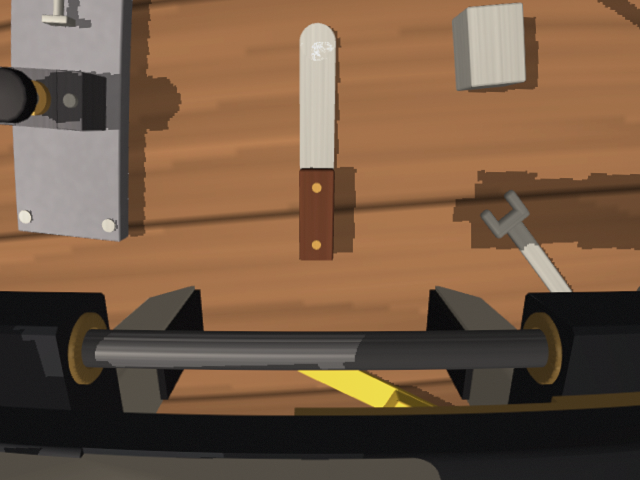

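The wrist view shows the gauge's round nose at (318,25) and its grip at (316,213), with the fixture at the left edge. I'll measure the fixture from above before grasping.

>>> {"fn": "play_rows", "kwargs": {"increments": [{"translation": [2.1,-5.3,0],"rot": [0,0,0.025],"gripper": 1},{"translation": [4.3,-10.7,0],"rot": [0,0,0.05],"gripper": 1},{"translation": [6.5,-16.0,0],"rot": [0,0,0.075],"gripper": 1},{"translation": [8.7,-21.4,0],"rot": [0,0,0.1],"gripper": 1},{"translation": [8.7,-21.4,0],"rot": [0,0,0.1],"gripper": 1}]}}

```text
t: 3.12
position: [0.5422, -0.0271, 0.238]
tcp_rot: [0.996, -0.089, 0.001, -0.002]
ft_force: [0.2, -0.9, 0.6]
opening: 0.0918
finger_force: 0.0
```

```bash
python3 - <<'E'
from h import *
p=get_image("wrist");o=observe();print(o["t"],o["position"],o["tcp_rot"])
save(p,"w2.png");np.savez("w2.npz",**p)
P=cloud(p,np.ones((480,640),bool))
def rect(lo,hi,c,r):
    Q=P[(np.hypot(P[:,0]-c[0],P[:,1]-c[1])<r)&(P[:,2]>lo)&(P[:,2]<hi)]
    print(lo,hi,len(Q),np.median(Q,axis=0).round(4),cv2.minAreaRect((Q[:,:2]*1000).astype(np.float32)))
rect(.0175,.0225,(.565,-.035),.2);rect(.057,.063,(.551,-.03),.06);rect(.094,.102,(.551,-.03),.04);rect(.045,.058,(.66,-.05),.07)
for l in("plunger_top","gap"):
  for x in spot_point(p,l):
    uv=(x["centre"][1]*640,x["centre"][0]*480);print(l,x["p"],uv,onplane(p,uv,.098 if l!="gap" else .02))
for x in regions_of(p,"contact"): print(x["p"],(np.array(x["bbox"])*[640,480,640,480]).astype(int))
E
```

```text
3.175 [ 0.54105527 -0.03051723  0.23753386] [ 9.95889144e-01 -9.05795931e-02 -6.67306132e-05 -3.82261036e-04]
0.0175 0.0225 25312 [ 0.5911 -0.0306  0.0203] ((568.4010009765625, -31.021156311035156), (100.62395477294922, 270.2289733886719), 79.32096862792969)
0.057 0.063 3110 [ 0.561  -0.0318  0.0604] ((553.2960815429688, -28.289894104003906), (76.59722900390625, 44.474281311035156), 79.53117370605469)
0.094 0.102 2235 [ 0.5542 -0.0284  0.0983] ((553.5198364257812, -28.23922348022461), (37.032955169677734, 36.960548400878906), 88.21524047851562)
0.045 0.058 2415 [ 0.6546 -0.046   0.0542] ((656.3284301757812, -47.63728332519531), (59.3045539855957, 30.08806610107422), 79.45513153076172)
plunger_top 0.88 (313.024, 220.608) [[ 0.55322639 -0.02665813  0.098     ]]
gap 0.65 (314.496, 221.52) [[ 0.53598802 -0.02427502  0.02      ]]
```

View pics/w2.png

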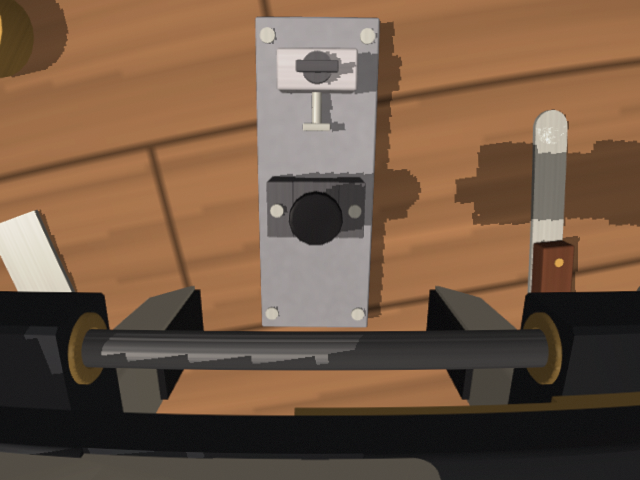

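The fixture is clear in the wrist view: plunger head at (316,218), contact foot at (317,127), carriage at (317,70). Its yaw is −10.55° and the bridge centre is at (0.5533, −0.0283). Now the grasp.

>>> {"fn": "play_rows", "kwargs": {"increments": [{"translation": [-1.6,5.5,0],"rot": [0,0,-0.025],"gripper": 1},{"translation": [-3.3,11.0,0],"rot": [0,0,-0.05],"gripper": 1},{"translation": [-4.9,16.5,0],"rot": [0,0,-0.075],"gripper": 1},{"translation": [-6.6,22.0,0],"rot": [0,0,-0.1],"gripper": 1},{"translation": [-6.6,22.0,5],"rot": [0,0,-0.1],"gripper": 0.8}]}}

```text
t: 3.95
position: [0.4338, -0.2455, 0.1902]
tcp_rot: [0.999, -0.049, 0.003, 0.004]
ft_force: [1.3, -1.1, -0.8]
opening: 0.0859
finger_force: 0.0
```

```bash
python3 - <<'E'
from h import *
for i in range(2):
    p=get_image("wrist");o=observe()
P=cloud(p,np.ones((480,640),bool))
Q=P[(np.abs(P[:,:2]-[.437,-.2355]).max(1)<.08)&(P[:,2]>.018)&(P[:,2]<.04)]
r=cv2.minAreaRect((Q[:,:2]*1000).astype(np.float32));print(r)
rt=Ro.from_quat(o["tcp_rot"]);print(o["t"],o["position"],rt.as_matrix()[:2,0],np.degrees(np.arctan2(*rt.as_matrix()[[1,0],0])))
print(rt.inv().apply(np.r_[np.array(r[0])/1000,.017]-o["position"])*100)
E
```

```text
((436.7086181640625, -234.56698608398438), (30.021575927734375, 80.4223403930664), 85.09383392333984)
4.05 [ 0.42990204 -0.23747403  0.18399545] [ 0.99584636 -0.09069851] -5.203959619903591
[ 0.78486655 -0.30198629 16.69477198]
```

>>> {"fn": "play_rows", "kwargs": {"increments": [{"translation": [0.6,-0.3,5],"rot": [0,0,0],"gripper": 0.8},{"translation": [0.6,-0.3,10],"rot": [0,0,0],"gripper": 0.8},{"translation": [0.6,-0.3,13],"rot": [0,0,0],"gripper": 0.8},{"translation": [0.6,-0.3,13],"rot": [0,0,0],"gripper": 0.8},{"translation": [0.6,-0.3,13],"rot": [0,0,0],"gripper": 0.8}]}}

```text
t: 4.68
position: [0.4428, -0.2339, 0.0595]
tcp_rot: [0.999, -0.042, 0.001, 0.001]
ft_force: [0.5, 0.4, 1.1]
opening: 0.0738
finger_force: 0.0
```

```bash
python3 - <<'E'
from h import *
for i in range(4):
    o=observe();rt=Ro.from_quat(o["tcp_rot"]);print(o["t"],o["position"],np.degrees(np.arctan2(*rt.as_matrix()[[1,0],0])),rt.inv().apply(np.r_[.4368,-.2347,.017]-o["position"])*100,o["qpos"].round(3) if i==0 else "")
    get_image("wrist")
E
```

```text
4.675 [ 0.44279348 -0.23389984  0.0594694 ] -4.822958376525088 [-0.59894077  0.12617983  4.24587636] [ 0.796  0.51  -0.44   2.048  0.35   0.653 -1.531]
4.725 [ 0.44301736 -0.23408873  0.05971079] -4.827574780357807 [-0.62630678  0.1073161   4.26950013] 
4.775 [ 0.443007   -0.23414723  0.05972321] -4.830500313381435 [-0.62673234  0.1005312   4.27061441] 
4.825 [ 0.44282926 -0.23415508  0.05957853] -4.831115890853125 [-0.608398    0.09814123  4.25629172]
```

>>> {"fn": "play_rows", "kwargs": {"increments": [{"translation": [-0.6,0.1,2],"rot": [0,0,0],"gripper": 0.8},{"translation": [-0.6,0.1,4.2],"rot": [0,0,0],"gripper": 0.8},{"translation": [-0.6,0.1,4.2],"rot": [0,0,0],"gripper": 0.8},{"translation": [-0.6,0.1,4.2],"rot": [0,0,0],"gripper": 0.3},{"translation": [-0.6,0.1,4.2],"rot": [0,0,0],"gripper": 0.2}], "squeeze": 15}}

```text
t: 5.5
position: [0.4363, -0.2342, 0.0168]
tcp_rot: [0.999, -0.042, 0.001, 0.0]
ft_force: [-0.5, 0.2, 0.4]
opening: 0.058
finger_force: 0.0
```

>>> {"fn": "play_rows", "kwargs": {"increments": [{"translation": [0,0,0],"rot": [0,0,0],"gripper": 0.2},{"translation": [0,0,0],"rot": [0,0,0],"gripper": 0.2},{"translation": [0,0,0],"rot": [0,0,0],"gripper": 0.2}], "squeeze": 20}}

```text
t: 5.88
position: [0.4355, -0.2343, 0.0159]
tcp_rot: [0.999, -0.042, 0.0, 0.0]
ft_force: [-0.1, -1.1, 2.2]
opening: 0.03
finger_force: 20.0
```

Gripped. I'll regrip 27 mm further forward so the insertion start stays within reach and the blade droops less.

>>> {"fn": "play_rows", "kwargs": {"increments": [{"translation": [0,0,0],"rot": [0,0,0],"gripper": 0.45},{"translation": [0,0,0],"rot": [0,0,0],"gripper": 0.45},{"translation": [2.7,0,-0.1],"rot": [0,0,0],"gripper": 0.45},{"translation": [2.7,0,-0.1],"rot": [0,0,0],"gripper": 0.45},{"translation": [2.7,0,-0.1],"rot": [0,0,0],"gripper": 0.45}], "squeeze": 20}}

```text
t: 6.5
position: [0.4616, -0.2358, 0.0164]
tcp_rot: [0.999, -0.042, -0.001, -0.0]
ft_force: [0.4, 0.3, -0.1]
opening: 0.0415
finger_force: 0.0
```

>>> {"fn": "play_rows", "kwargs": {"increments": [{"translation": [0,0,0],"rot": [0,0,0],"gripper": 0.2},{"translation": [0,0,0],"rot": [0,0,0],"gripper": 0.2},{"translation": [0,0,0],"rot": [0,0,0],"gripper": 0.2},{"translation": [0,0,0],"rot": [0,0,0],"gripper": 0.2}], "squeeze": 35}}

```text
t: 7.0
position: [0.4615, -0.2362, 0.0166]
tcp_rot: [0.999, -0.042, -0.001, -0.0]
ft_force: [-2.4, 0.4, 0.6]
opening: 0.0297
finger_force: 35.0
```

>>> {"fn": "play_rows", "kwargs": {"increments": [{"translation": [0,0,-2],"rot": [0,0,0],"gripper": 0.2},{"translation": [0,0,-6],"rot": [0,0,0],"gripper": 0.2},{"translation": [0,0,-10],"rot": [0,0,0],"gripper": 0.2},{"translation": [0,0,-10],"rot": [0,0,0],"gripper": 0.2}], "squeeze": 35}}

```text
t: 7.5
position: [0.4648, -0.237, 0.1194]
tcp_rot: [0.999, -0.042, 0.003, 0.001]
ft_force: [0.4, -0.8, -4.4]
opening: 0.0299
finger_force: 35.0
```

```bash
cat >> h.py <<'E'
C=np.array([.5533,-.0283]);A=np.radians(-10.55);fx=np.array([np.cos(A),np.sin(A)]);fy=np.array([-fx[1],fx[0]])
def fix(X): X=np.atleast_2d(X); d=X[:,:2]-C; return np.c_[d@fx,d@fy,X[:,2]]
def st():
    o=observe();rt=Ro.from_quat(o["tcp_rot"]);M=rt.as_matrix()
    print("t",round(o["t"],3),"pos",o["position"].round(4),"fix(mm)",(fix(o["position"])*1000).round(1),"yaw rel",np.degrees(np.arctan2(M[1,0],M[0,0])-A).round(2),"F",o["ft_force"].round(1),"op",round(o["opening"],4),"tilt",M[:,2].round(4));return o,rt
def togo(o,rt,fxmm,fymm,z):
    X=np.r_[C+fx*fxmm/1000+fy*fymm/1000,z];print("tool cm",(rt.inv().apply(X-o["position"])*100).round(2))
E
python3 - <<'E'
from h import *
p=dict(np.load("w2.npz"))
P=cloud(p,np.ones((480,640),bool));F=fix(P)
Q=F[(F[:,0]>.03)&(F[:,0]<.088)&(abs(F[:,1])<.02)&(F[:,2]>.026)&(F[:,2]<.05)]
print("contact",np.percentile(Q,[1,5,50,95],axis=0).round(4))
p=get_image("wrist");o,rt=st();o,rt=st()
P=cloud(p,np.ones((480,640),bool));T=rt.inv().apply(P-o["position"])
Q=T[(abs(T[:,1])<.025)&(T[:,0]>.02)&(T[:,0]<.15)&(T[:,2]<.04)&(T[:,2]>-.03)]
print(len(Q))
for a in np.arange(.02,.15,.015):
    q=Q[(Q[:,0]>a)&(Q[:,0]<a+.015)]
    if len(q): print(round(a,3),len(q),np.median(q[:,2]).round(4),q[:,1].min().round(4),q[:,1].max().round(4))
print(Q[:,0].max(),o["qpos"].round(2))
togo(o,rt,-160,0,.13)
E
```

```text
contact [[ 0.0605 -0.0103  0.0301]
 [ 0.0606 -0.0079  0.0308]
 [ 0.0692  0.0001  0.0338]
 [ 0.0862  0.0081  0.0367]]
t 7.55 pos [ 0.4631 -0.2365  0.1175] fix(mm) [[ -50.5 -221.2  117.5]] yaw rel 5.72 F [-0.4 -0.4 -4.1] op 0.0297 tilt [ 0.0023 -0.0014 -1.    ]
t 7.55 pos [ 0.4631 -0.2365  0.1175] fix(mm) [[ -50.5 -221.2  117.5]] yaw rel 5.72 F [-0.4 -0.4 -4.1] op 0.0297 tilt [ 0.0023 -0.0014 -1.    ]
22192
0.02 2840 0.0092 -0.0154 0.0147
0.035 3038 0.0092 -0.0152 0.0148
0.05 3269 0.0091 -0.0153 0.015
0.065 3516 0.0091 -0.0153 0.0151
0.08 3612 0.009 -0.0154 0.0149
0.095 3829 0.0089 -0.015 0.0151
0.11 2088 0.0089 -0.0152 0.0151
0.11823751311137361 [ 0.82  0.44 -0.49  1.98  0.29  0.79 -1.49]
tool cm [ -8.69 -23.1   -1.3 ]
```

>>> {"fn": "play_rows", "kwargs": {"increments": [{"translation": [-1.8,-4.6,-2],"rot": [0,0,0.02],"gripper": 0.2},{"translation": [-3.6,-9.3,-2.5],"rot": [0,0,0.04],"gripper": 0.2},{"translation": [-5.4,-14,-2.5],"rot": [0,0,0.06],"gripper": 0.2},{"translation": [-7.2,-18.6,-2.5],"rot": [0,0,0.08],"gripper": 0.2},{"translation": [-8.9,-23.1,-2.5],"rot": [0,0,0.1],"gripper": 0.2}], "squeeze": 35}}

```text
t: 8.18
position: [0.3911, 0.003, 0.1403]
tcp_rot: [0.996, -0.092, -0.001, -0.0]
ft_force: [1.5, 1.3, -3.8]
opening: 0.0298
finger_force: 35.0
```

```bash
python3 - <<'E'
from h import *
for i in range(3): get_image("wrist")
p=get_image("wrist");o,rt=st();save(p,"w3.png");togo(o,rt,-165,0,.055)
P=cloud(p,np.ones((480,640),bool));F=fix(P)
def rect(lo,hi,m):
    Q=F[m&(F[:,2]>lo)&(F[:,2]<hi)]
    print(len(Q),np.median(Q,axis=0).round(4),cv2.minAreaRect((Q[:,:2]*1000).astype(np.float32)))
T=rt.inv().apply(P-o["position"])
rect(.057,.063,(abs(F[:,0])<.06)&(abs(F[:,1])<.06));rect(.094,.102,(abs(F[:,0])<.04)&(abs(F[:,1])<.06))
Q=T[(abs(T[:,1])<.025)&(T[:,0]>.02)&(T[:,0]<.16)&(T[:,2]<.015)&(T[:,2]>-.0)]
r=cv2.minAreaRect((Q[:,:2]*1000).astype(np.float32));print("blade in tool",r,Q[:,0].max(),np.median(Q[:,1]))
for a in (.03,.06,.09,.12):
    q=Q[abs(Q[:,0]-a)<.006];print(a,len(q),(q[:,1].min()+q[:,1].max())/2 if len(q) else 0,np.median(q[:,2]))
E
```

```text
t 8.375 pos [0.3918 0.0022 0.1406] fix(mm) [[-164.3    0.4  140.6]] yaw rel 0.17 F [ 0.6 -1.1 -3.5] op 0.0295 tilt [-2.3e-03  2.0e-04 -1.0e+00]
tool cm [-0.05  0.04  8.56]
0 [nan nan nan] ((0.0, 0.0), (0.0, 0.0), 0.0)
0 [nan nan nan] ((0.0, 0.0), (0.0, 0.0), 0.0)
blade in tool ((67.62896728515625, -2.080028533935547), (95.22455596923828, 30.500621795654297), 0.02510320581495762) 0.115238203653348 -0.002070397281928271
0.03 2319 -0.002099288229021402 0.01131808905834891
0.06 2677 -0.0020138190958266028 0.011343372900890322
0.09 2962 -0.0019976400769137394 0.011337012460670277
0.12 246 -0.002059496740091549 0.01143091743571317
  return _methods._mean(a, axis=axis, dtype=dtype,
  ret = um.true_divide(
```

View pics/w3.png

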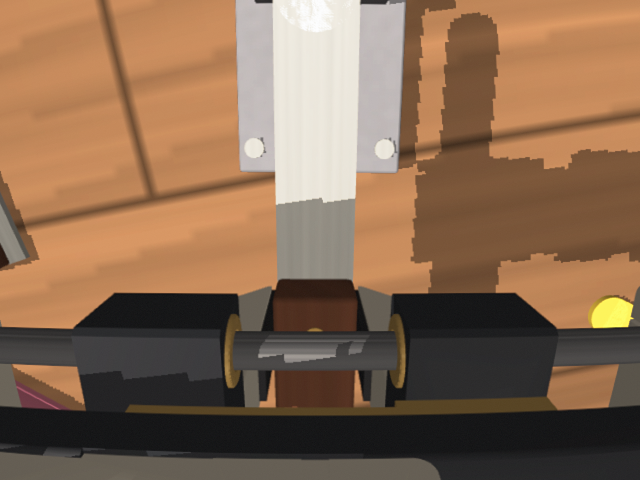

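The blade is held straight, with its nose above the bed's near end (blade at columns 274–360, bed at 237–405). I'll compare blade and bed within the same image.

```bash
python3 - <<'E'
from h import *
p=get_image("wrist");o,rt=st()
print("cam in tool",(rt.inv().apply(-p["R"].T@p["t"]-o["position"])*1000).round(2), Ro.from_matrix(p["R"]@rt.as_matrix()).as_rotvec().round(4))
P=cloud(p,np.ones((480,640),bool));F=fix(P)
B=F[(F[:,2]>.016)&(F[:,2]<.025)&(abs(F[:,1])<.07)&(F[:,0]<-.06)]
G=F[(F[:,2]>.1)&(F[:,2]<.14)&(abs(F[:,1])<.04)&(F[:,0]>-.14)]
for n,S in(("bed",B),("blade",G)):
    print(n,len(S),S[:,0].min(),S[:,0].max(),np.median(S[:,2]))
    xs=[];ys=[]
    for a in np.arange(S[:,0].min()+.006,S[:,0].max()-.004,.004):
        q=S[abs(S[:,0]-a)<.003]; xs.append(a);ys.append((q[:,1].min()+q[:,1].max())/2)
    c=np.polyfit(xs,ys,1);print("yaw deg",np.degrees(c[0]).round(2),"y at -.12 mm",(np.polyval(c,-.12)*1000).round(2),"y at 0",np.polyval(c,0)*1000,np.ptp(S[:,1]))
E
```

```text
t 8.425 pos [0.3924 0.0012 0.1408] fix(mm) [[-163.6   -0.4  140.8]] yaw rel 0.03 F [ 0.1  0.1 -3.6] op 0.0294 tilt [-1.8e-03  1.0e-04 -1.0e+00]
cam in tool [  71.4    -1.68 -147.09] [ 0.2101  0.2111 -1.5569]
bed 7849 -0.11992076028568859 -0.06000120156576801 0.020352326630531756
yaw deg -0.03 y at -.12 mm 0.33 y at 0 0.27212303428269113 0.10052241845018314
blade 21061 -0.13999770571498238 -0.04803543314364451 0.1293499253981898
yaw deg -0.05 y at -.12 mm 1.15 y at 0 1.0453885827187164 0.03038057120395713
```

>>> {"fn": "play_rows", "kwargs": {"increments": [{"translation": [-0.2,0.08,4],"rot": [0,0,0],"gripper": 0.2},{"translation": [-0.2,0.08,8],"rot": [0,0,0],"gripper": 0.2},{"translation": [-0.2,0.08,9.6],"rot": [0,0,0],"gripper": 0.2},{"translation": [-0.2,0.08,9.6],"rot": [0,0,0],"gripper": 0.2}], "squeeze": 35}}

```text
t: 8.93
position: [0.3897, 0.0001, 0.0441]
tcp_rot: [0.996, -0.093, -0.002, -0.0]
ft_force: [0.8, -0.3, -4.3]
opening: 0.0302
finger_force: 35.0
```

```bash
cat > chk.py <<'E'
from h import *
ys=[]
p=get_image("wrist");get_image("wrist");p=get_image("wrist");o,rt=st()
P=cloud(p,np.ones((480,640),bool));F=fix(P);z0=o["position"][2]
B=F[(F[:,2]>.016)&(F[:,2]<.0235)&(abs(F[:,1])<.07)&(F[:,0]<-.03)]
G=F[(F[:,2]>z0-.017)&(F[:,2]<z0-.007)&(abs(F[:,1])<.04)&(F[:,0]>-.13)&(F[:,0]<-.03)]
for n,S in(("bed",B),("blade",G)):
    xs=[];ys=[]
    for a in np.arange(S[:,0].min()+.006,S[:,0].max()-.012,.004):
        q=S[abs(S[:,0]-a)<.003]
        if len(q)>5: xs.append(a);ys.append((q[:,1].min()+q[:,1].max())/2)
    c=np.polyfit(xs,ys,1);print(n,len(S),"x",S[:,0].min().round(4),S[:,0].max().round(4),"z",np.median(S[:,2]).round(4),"yaw",np.degrees(c[0]).round(2),"y@-.08,0 mm",(np.polyval(c,[-.08,0])*1000).round(2),"w",np.ptp(S[:,1]).round(4))
E
python3 chk.py
```

```text
t 9.075 pos [0.3918 0.0006 0.0461] fix(mm) [[-164.1   -1.2   46.1]] yaw rel -0.08 F [ 0.5  0.5 -2.8] op 0.0299 tilt [ 0.001 -0.    -1.   ]
bed 32992 x -0.1198 -0.0429 z 0.0203 yaw -0.19 y@-.08,0 mm [ 0.15 -0.12] w 0.1007
blade 19124 x -0.13 -0.0482 z 0.0346 yaw -0.28 y@-.08,0 mm [-0.99 -1.38] w 0.0307
```

>>> {"fn": "play_rows", "kwargs": {"increments": [{"translation": [0,-0.1,0.4],"rot": [0,0,0],"gripper": 0.2},{"translation": [0,-0.1,0.7],"rot": [0,0,0],"gripper": 0.2},{"translation": [0,-0.1,0.7],"rot": [0,0,0],"gripper": 0.2},{"translation": [0,-0.1,0.7],"rot": [0,0,0],"gripper": 0.2}], "squeeze": 35}}

```text
t: 9.57
position: [0.3913, 0.0021, 0.0388]
tcp_rot: [0.996, -0.092, 0.0, 0.0]
ft_force: [-0.4, -0.9, -3.3]
opening: 0.0294
finger_force: 35.0
```

```bash
python3 chk.py
```

```text
t 9.725 pos [0.3913 0.0021 0.0388] fix(mm) [[-164.8    0.3   38.8]] yaw rel 0.0 F [ 0.2 -0.6 -4.1] op 0.0296 tilt [ 3.e-04 -1.e-04 -1.e+00]
bed 35318 x -0.12 -0.0456 z 0.0203 yaw -0.18 y@-.08,0 mm [ 0.22 -0.03] w 0.1006
blade 19972 x -0.13 -0.047 z 0.0277 yaw 1.22 y@-.08,0 mm [1.29 2.99] w 0.08
```

>>> {"fn": "play_rows", "kwargs": {"increments": [{"translation": [0.8,0,0],"rot": [0,0,0],"gripper": 0.2},{"translation": [1.6,0,0],"rot": [0,0,0],"gripper": 0.2},{"translation": [2.4,0,0],"rot": [0,0,0],"gripper": 0.2},{"translation": [3.2,0,0],"rot": [0,0,0],"gripper": 0.2},{"translation": [3.2,0,0],"rot": [0,0,0],"gripper": 0.2}], "squeeze": 35}}

```text
t: 10.35
position: [0.4236, -0.0038, 0.0388]
tcp_rot: [0.996, -0.092, 0.0, -0.0]
ft_force: [-0.8, 0.8, -4.0]
opening: 0.0299
finger_force: 35.0
```

```bash
sed -i 's/abs(F\[:,1\])<.04/abs(F[:,1])<.022/' chk.py; python3 chk.py
```

```text
t 10.5 pos [ 0.4221 -0.0037  0.0386] fix(mm) [[-1.335e+02  1.000e-01  3.860e+01]] yaw rel 0.01 F [-0.1 -0.3 -3.7] op 0.0294 tilt [-8.e-04 -0.e+00 -1.e+00]
bed 39642 x -0.1196 -0.03 z 0.0203 yaw 0.01 y@-.08,0 mm [0.2  0.21] w 0.1009
blade 19969 x -0.1233 -0.03 z 0.0275 yaw -0.71 y@-.08,0 mm [ 0.08 -0.92] w 0.0439
```

>>> {"fn": "play_rows", "kwargs": {"increments": [{"translation": [1.2,0,0],"rot": [0,0,0],"gripper": 0.2},{"translation": [2.4,0,0],"rot": [0,0,0],"gripper": 0.2},{"translation": [3.6,0,0],"rot": [0,0,0],"gripper": 0.2},{"translation": [4.6,0,0],"rot": [0,0,0],"gripper": 0.2},{"translation": [4.6,0,0],"rot": [0,0,0],"gripper": 0.2}], "squeeze": 35}}

```text
t: 11.12
position: [0.469, -0.0123, 0.0387]
tcp_rot: [0.996, -0.092, 0.0, -0.0]
ft_force: [-0.7, -0.1, -4.1]
opening: 0.0296
finger_force: 35.0
```

>>> {"fn": "play_rows", "kwargs": {"increments": [{"translation": [0,0,0.1],"rot": [0,0,0],"gripper": 0.2},{"translation": [0,0,0.15],"rot": [0,0,0],"gripper": 0.2},{"translation": [0,0,0.15],"rot": [0,0,0],"gripper": 0.2}], "squeeze": 35}}

```text
t: 11.5
position: [0.4675, -0.0122, 0.0372]
tcp_rot: [0.996, -0.092, -0.0, 0.0]
ft_force: [0.0, -0.2, -2.8]
opening: 0.0296
finger_force: 35.0
```

```bash
python3 - <<'E'
from h import *
for i in range(4): p=get_image("wrist");o,rt=st()
save(p,"w4.png")
P=cloud(p,np.ones((480,640),bool));F=fix(P)
for lo,hi in((60,70),(70,80),(80,88)): print(lo,(abs(F[:,1])<.015)[(F[:,0]>lo/1e3)&(F[:,0]<hi/1e3)].sum())
Q=F[(F[:,0]>.025)&(F[:,0]<.088)&(abs(F[:,1])<.005)]
for a in range(25,88,3):
    q=Q[(Q[:,0]>a/1e3)&(Q[:,0]<(a+3)/1e3)]; print(a,len(q),(np.median(q[:,2])*1000).round(1) if len(q) else "",end="; ")
E
```

```text
t 11.55 pos [ 0.4676 -0.0121  0.0372] fix(mm) [[-87.2   0.2  37.2]] yaw rel 0.01 F [-0.2  0.8 -3.6] op 0.0301 tilt [-2.e-04 -1.e-04 -1.e+00]
t 11.6 pos [ 0.4677 -0.0121  0.0373] fix(mm) [[-87.1   0.2  37.3]] yaw rel 0.01 F [-0.8 -0.5 -3.3] op 0.0303 tilt [-1.e-04 -1.e-04 -1.e+00]
t 11.65 pos [ 0.4678 -0.0122  0.0373] fix(mm) [[-87.    0.2  37.3]] yaw rel 0.0 F [-0.  -0.2 -3.9] op 0.0299 tilt [-0.e+00 -1.e-04 -1.e+00]
t 11.7 pos [ 0.4678 -0.0122  0.0373] fix(mm) [[-87.    0.2  37.3]] yaw rel -0.0 F [ 0.2  0.2 -3.3] op 0.0299 tilt [ 0.e+00 -1.e-04 -1.e+00]
60 0
70 0
80 0
25 0 ; 28 0 ; 31 0 ; 34 0 ; 37 0 ; 40 0 ; 43 0 ; 46 0 ; 49 0 ; 52 0 ; 55 0 ; 58 0 ; 61 0 ; 64 0 ; 67 0 ; 70 0 ; 73 0 ; 76 0 ; 79 0 ; 82 0 ; 85 0 ;
```

View pics/w4.png

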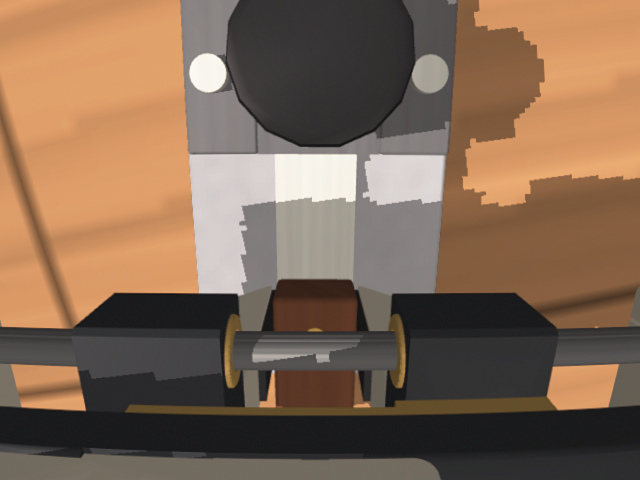

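The blade (columns 275–357) is centred under the bridge, with the black head at (320,50). Next I lower it onto the bed.

>>> {"fn": "play_rows", "kwargs": {"increments": [{"translation": [0,0,0.05],"rot": [0,0,0],"gripper": 0.2},{"translation": [0,0,0.05],"rot": [0,0,0],"gripper": 0.2},{"translation": [0,0,0.05],"rot": [0,0,0],"gripper": 0.2}], "squeeze": 35}}

```text
t: 12.08
position: [0.4679, -0.0122, 0.0367]
tcp_rot: [0.996, -0.092, 0.0, -0.0]
ft_force: [0.4, -0.0, -3.5]
opening: 0.03
finger_force: 35.0
```

>>> {"fn": "play_rows", "kwargs": {"increments": [{"translation": [0,0,0.03],"rot": [0,0,0],"gripper": 0.2},{"translation": [0,0,0.03],"rot": [0,0,0],"gripper": 0.2},{"translation": [0,0,0.03],"rot": [0,0,0],"gripper": 0.2}], "squeeze": 35}}

```text
t: 12.45
position: [0.468, -0.0122, 0.0365]
tcp_rot: [0.996, -0.092, 0.0, 0.0]
ft_force: [-0.4, 0.1, -0.7]
opening: 0.0301
finger_force: 35.0
```

>>> {"fn": "play_rows", "kwargs": {"increments": [{"translation": [0.5,0,0],"rot": [0,0,0],"gripper": 0.2},{"translation": [1.0,0,0],"rot": [0,0,0],"gripper": 0.2},{"translation": [1.5,0,0],"rot": [0,0,0],"gripper": 0.2},{"translation": [1.8,0,0],"rot": [0,0,0],"gripper": 0.2},{"translation": [1.8,0,0],"rot": [0,0,0],"gripper": 0.2}], "squeeze": 35}}

```text
t: 13.08
position: [0.4843, -0.0151, 0.0365]
tcp_rot: [0.996, -0.092, -0.001, 0.0]
ft_force: [-5.9, 0.8, 6.6]
opening: 0.03
finger_force: 35.0
```

>>> {"fn": "play_rows", "kwargs": {"increments": [{"translation": [0.1,0,0],"rot": [0,0,0],"gripper": 0.2},{"translation": [0.2,0,0],"rot": [0,0,0],"gripper": 0.2},{"translation": [0.2,0,0],"rot": [0,0,0],"gripper": 0.2},{"translation": [0.2,0,0],"rot": [0,0,0],"gripper": 0.2}], "squeeze": 35}}

```text
t: 13.58
position: [0.4854, -0.0154, 0.0365]
tcp_rot: [0.996, -0.092, -0.002, 0.0]
ft_force: [-8.7, 1.6, 10.6]
opening: 0.0299
finger_force: 35.0
```

```bash
python3 - <<'E'
from h import *
for i in range(3): st(); p=get_image("side")
save(p,"s2.png",(240,190,350,285),6)
E
```

```text
t 13.575 pos [ 0.4854 -0.0154  0.0365] fix(mm) [[-69.2   0.3  36.5]] yaw rel 0.04 F [-8.7  1.6 10.6] op 0.0299 tilt [-3.9e-03 -5.0e-04 -1.0e+00]
t 13.625 pos [ 0.4854 -0.0154  0.0365] fix(mm) [[-69.1   0.3  36.5]] yaw rel 0.04 F [-7.3  1.5  9.9] op 0.0302 tilt [-3.8e-03 -5.0e-04 -1.0e+00]
t 13.675 pos [ 0.4854 -0.0154  0.0365] fix(mm) [[-69.2   0.3  36.5]] yaw rel 0.04 F [-8.8  1.4  8.9] op 0.0298 tilt [-3.9e-03 -5.0e-04 -1.0e+00]
```

View pics/s2.png

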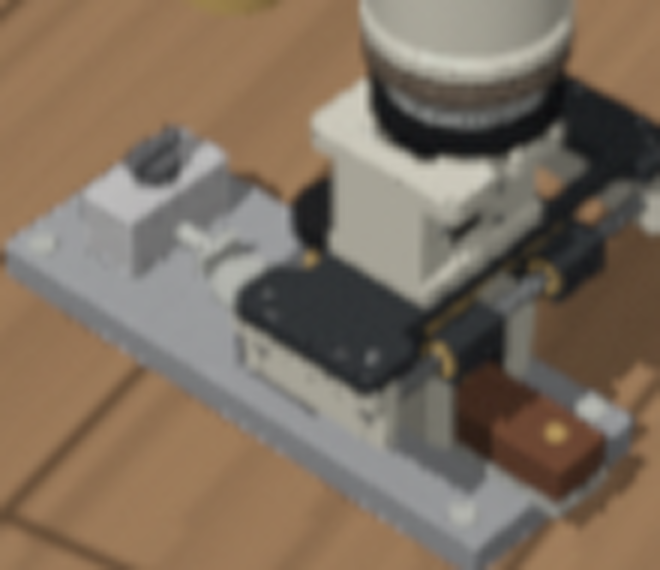

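Forces rose (Fx −9, Fz +10 N) before the expected stop. The blade may be dragging on the bed, so I'll lift slightly and see whether the x force falls.

>>> {"fn": "play_rows", "kwargs": {"increments": [{"translation": [0,0,-0.08],"rot": [0,0,0],"gripper": 0.2},{"translation": [0,0,-0.08],"rot": [0,0,0],"gripper": 0.2},{"translation": [0,0,-0.08],"rot": [0,0,0],"gripper": 0.2},{"translation": [0,0,-0.08],"rot": [0,0,0],"gripper": 0.2}], "squeeze": 35}}

```text
t: 14.22
position: [0.4877, -0.0159, 0.0371]
tcp_rot: [0.996, -0.092, 0.0, -0.0]
ft_force: [-0.0, 0.5, -3.7]
opening: 0.0298
finger_force: 35.0
```

```bash
python3 - <<'E'
from h import *
for i in range(2): st(); p=get_image("side")
E
```

```text
t 14.225 pos [ 0.4877 -0.0159  0.0371] fix(mm) [[-66.8   0.2  37.1]] yaw rel -0.01 F [-0.   0.5 -3.7] op 0.0298 tilt [ 0.e+00  1.e-04 -1.e+00]
t 14.275 pos [ 0.4877 -0.0159  0.0372] fix(mm) [[-66.8   0.2  37.2]] yaw rel -0.01 F [ 0.2  0.2 -3.1] op 0.0298 tilt [ 1.e-04  1.e-04 -1.e+00]
```

>>> {"fn": "play_rows", "kwargs": {"increments": [{"translation": [0.1,0,0],"rot": [0,0,0],"gripper": 0.2},{"translation": [0.1,0,0],"rot": [0,0,0],"gripper": 0.2},{"translation": [0.1,0,0],"rot": [0,0,0],"gripper": 0.2}]}}

```text
t: 14.7
position: [0.4885, -0.016, 0.0372]
tcp_rot: [0.996, -0.092, 0.0, 0.0]
ft_force: [-0.5, 0.8, -4.3]
opening: 0.0297
finger_force: 35.0
```

>>> {"fn": "play_rows", "kwargs": {"increments": [{"translation": [0.1,0,0],"rot": [0,0,0],"gripper": 0.2},{"translation": [0.1,0,0],"rot": [0,0,0],"gripper": 0.2},{"translation": [0.1,0,0],"rot": [0,0,0],"gripper": 0.2}]}}

```text
t: 15.08
position: [0.4893, -0.0162, 0.0372]
tcp_rot: [0.996, -0.092, -0.0, 0.0]
ft_force: [-1.9, 0.9, -4.4]
opening: 0.0295
finger_force: 35.0
```

>>> {"fn": "play_rows", "kwargs": {"increments": [{"translation": [0.05,0,0],"rot": [0,0,0],"gripper": 0.2},{"translation": [0.05,0,0],"rot": [0,0,0],"gripper": 0.2},{"translation": [0.05,0,0],"rot": [0,0,0],"gripper": 0.2}]}}

```text
t: 15.45
position: [0.4896, -0.0163, 0.0371]
tcp_rot: [0.996, -0.092, -0.0, 0.0]
ft_force: [-2.6, 0.4, -3.3]
opening: 0.03
finger_force: 35.0
```

```bash
python3 - <<'E'
from h import *
f=[]
for i in range(6): get_image("top"); o=observe(); f.append(o["ft_force"])
print(np.mean(f,0),np.std(f,0)); st()
E
```

```text
[-2.84683655  0.99095959 -3.6655346 ] [0.34899205 0.38568625 0.30516202]
t 15.75 pos [ 0.4896 -0.0163  0.0371] fix(mm) [[-64.8   0.2  37.1]] yaw rel -0.0 F [-3.3  0.7 -3.3] op 0.0298 tilt [-6.e-04 -0.e+00 -1.e+00]
```

Hard stop found: about 3 N at the expected depth. I'll lower onto the bed while keeping the light push, then release.

>>> {"fn": "play_rows", "kwargs": {"increments": [{"translation": [0,0,0.04],"rot": [0,0,0],"gripper": 0.2},{"translation": [0,0,0.08],"rot": [0,0,0],"gripper": 0.2},{"translation": [0,0,0.08],"rot": [0,0,0],"gripper": 0.2}]}}

```text
t: 16.12
position: [0.4898, -0.0163, 0.0366]
tcp_rot: [0.996, -0.092, -0.0, 0.0]
ft_force: [-5.4, 0.5, 0.4]
opening: 0.0298
finger_force: 35.0
```

>>> {"fn": "play_rows", "kwargs": {"increments": [{"translation": [0,0,0],"rot": [0,0,0],"gripper": 0.4},{"translation": [0,0,0],"rot": [0,0,0],"gripper": 0.5},{"translation": [0,0,0],"rot": [0,0,0],"gripper": 0.5},{"translation": [0,0,0],"rot": [0,0,0],"gripper": 0.5}]}}

```text
t: 16.62
position: [0.4905, -0.0164, 0.0366]
tcp_rot: [0.996, -0.092, 0.0, -0.0]
ft_force: [-0.1, -0.5, 0.2]
opening: 0.0461
finger_force: 0.0
```

```bash
cat > g.py <<'E'
from h import *
p=get_image("wrist");o,rt=st()
P=cloud(p,np.ones((480,640),bool));F=fix(P);M=regions_of(p,"gauge")
for m in M[:2]:
    G=fix(cloud(p,m["pixels"]));G=G[(G[:,2]>.041)&(G[:,2]<.05)&(abs(G[:,1])<.03)]
    if len(G): print("grip front x",np.percentile(G[:,0],99),"n",len(G),"y",np.median(G[:,1]),"z",np.median(G[:,2]))
E
python3 g.py
```

```text
t 16.675 pos [ 0.4903 -0.0163  0.0365] fix(mm) [[-64.1   0.2  36.5]] yaw rel -0.0 F [-0.   0.2 -0. ] op 0.046 tilt [ 6.e-04 -0.e+00 -1.e+00]
grip front x -0.049246749872842 n 5919 y 0.0008192421168493573 z 0.047144796057834885
```

>>> {"fn": "play_rows", "kwargs": {"increments": [{"translation": [0,0,-3],"rot": [0,0,0],"gripper": 0.5},{"translation": [0,0,-8],"rot": [0,0,0],"gripper": 0.5},{"translation": [0,0,-14],"rot": [0,0,0],"gripper": 0.3},{"translation": [3,0,-18],"rot": [0,0,0],"gripper": 0.1},{"translation": [6.4,0,-18],"rot": [0,0,0],"gripper": 0}]}}

```text
t: 17.35
position: [0.5561, -0.0284, 0.221]
tcp_rot: [0.996, -0.092, 0.004, 0.001]
ft_force: [-0.1, -0.8, -0.4]
opening: 0.0204
finger_force: 0.0
```

>>> {"fn": "play_rows", "kwargs": {"increments": [{"translation": [0,0,0],"rot": [0,0,0],"gripper": 0},{"translation": [0,0,0],"rot": [0,0,0],"gripper": 0},{"translation": [0,0,0],"rot": [0,0,0],"gripper": 0}]}}

```text
t: 17.73
position: [0.5517, -0.0277, 0.2159]
tcp_rot: [0.996, -0.092, -0.001, 0.0]
ft_force: [0.3, -0.7, 0.7]
opening: 0.0008
finger_force: 0.0
```

```bash
cat > c.py <<'E'
from h import *
import sys
p=get_image("wrist");o,rt=st();save(p,sys.argv[1],(200,0,440,330),2)
P=cloud(p,np.ones((480,640),bool));F=fix(P)
def prof(lo,hi,z0,z1,yw=.012):
    Q=F[(F[:,0]>lo)&(F[:,0]<hi)&(abs(F[:,1])<yw)&(F[:,2]>z0)&(F[:,2]<z1)];return Q
Q=prof(.03,.088,.0315,.05);print("foot front x",np.percentile(Q[:,0],[0,1,5]).round(4),len(Q))
q=prof(.03,.08,.0225,.029,.012);print("blade behind bridge",len(q),q[:,0].max() if len(q) else "")
q=prof(-.2,-.04,.042,.05,.03);print("grip",len(q)); 
if len(q): print(cv2.minAreaRect((q[:,:2]*1000).astype(np.float32)),np.percentile(q[:,0],99.5))
q=F[(F[:,2]>.085)&(F[:,2]<.105)&(abs(F[:,0])<.03)&(abs(F[:,1])<.03)];print("head z",np.median(q[:,2]),cv2.minEnclosingCircle((q[:,:2]*1000).astype(np.float32)))
togo(o,rt,0,0,.113)
E
python3 c.py w5.png
```

```text
t 17.775 pos [ 0.5519 -0.0277  0.216 ] fix(mm) [[ -1.5   0.3 216. ]] yaw rel 0.04 F [0.9 0.5 0.1] op 0.0004 tilt [-1.2e-03 -1.0e-04 -1.0e+00]
foot front x [0.071 0.071 0.071] 369
blade behind bridge 1548 0.07030537013482417
grip 255
((-86.87094116210938, 7.593804359436035), (29.2403621673584, 79.75154876708984), 79.34581756591797) -0.049550328578155604
head z 0.09822690338303382 ((0.12317292392253876, 0.17273543775081635), 19.06903648376465)
tool cm [ 0.16  0.03 10.3 ]
```

View pics/w5.png

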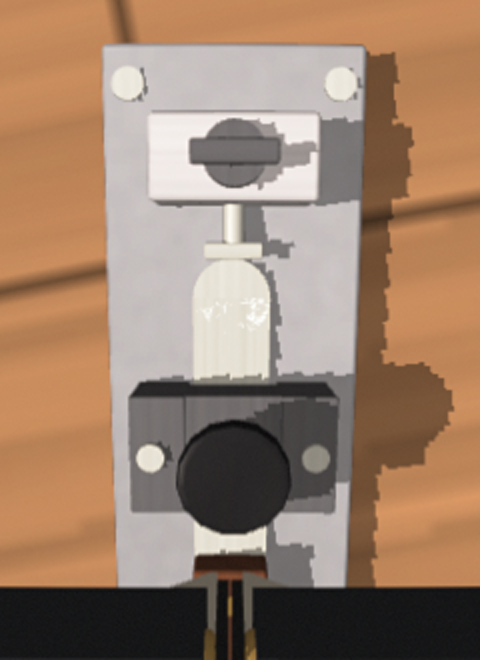

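The nose at crop (232,262) touches the contact foot at (232,250), and the foot has moved from 60.5 to 71.0 mm, so it is fully home. Now I press the plunger.

>>> {"fn": "play_rows", "kwargs": {"increments": [{"translation": [0.15,0,4],"rot": [0,0,0],"gripper": 0},{"translation": [0.15,0,8],"rot": [0,0,0],"gripper": 0},{"translation": [0.15,0,10.2],"rot": [0,0,0],"gripper": 0},{"translation": [0.15,0,10.2],"rot": [0,0,0],"gripper": 0},{"translation": [0.15,0,10.2],"rot": [0,0,0],"gripper": 0}]}}

```text
t: 18.4
position: [0.5549, -0.028, 0.1153]
tcp_rot: [0.996, -0.092, 0.001, -0.0]
ft_force: [0.7, -0.2, -0.0]
opening: 0.0005
finger_force: 0.0
```

>>> {"fn": "play_rows", "kwargs": {"increments": [{"translation": [0,0,0.3],"rot": [0,0,0],"gripper": 0},{"translation": [0,0,0.6],"rot": [0,0,0],"gripper": 0},{"translation": [0,0,0.8],"rot": [0,0,0],"gripper": 0},{"translation": [0,0,0.8],"rot": [0,0,0],"gripper": 0}]}}

```text
t: 18.9
position: [0.555, -0.0284, 0.1068]
tcp_rot: [0.996, -0.092, 0.001, 0.0]
ft_force: [0.8, -0.4, 2.8]
opening: 0.0007
finger_force: 1.2
```

>>> {"fn": "play_rows", "kwargs": {"increments": [{"translation": [-0.1,0,0.2],"rot": [0,0,0],"gripper": 0},{"translation": [-0.1,0,0.4],"rot": [0,0,0],"gripper": 0},{"translation": [-0.1,0,0.4],"rot": [0,0,0],"gripper": 0}]}}

```text
t: 19.27
position: [0.554, -0.0281, 0.1026]
tcp_rot: [0.996, -0.092, 0.001, -0.0]
ft_force: [2.3, -0.1, 3.5]
opening: 0.0004
finger_force: 1.8
```

>>> {"fn": "play_rows", "kwargs": {"increments": [{"translation": [0,0,0.08],"rot": [0,0,0],"gripper": 0},{"translation": [0,0,0.08],"rot": [0,0,0],"gripper": 0},{"translation": [0,0,0.08],"rot": [0,0,0],"gripper": 0}]}}

```text
t: 19.65
position: [0.554, -0.0281, 0.1023]
tcp_rot: [0.996, -0.092, 0.001, 0.0]
ft_force: [1.5, -1.1, 6.6]
opening: 0.0005
finger_force: 3.6
```

>>> {"fn": "play_rows", "kwargs": {"increments": [{"translation": [0,0,0.08],"rot": [0,0,0],"gripper": 0},{"translation": [0,0,0.08],"rot": [0,0,0],"gripper": 0},{"translation": [0,0,0.08],"rot": [0,0,0],"gripper": 0}]}}

```text
t: 20.02
position: [0.5541, -0.0281, 0.1022]
tcp_rot: [0.996, -0.092, 0.001, 0.0]
ft_force: [-0.7, -0.8, 13.7]
opening: 0.0003
finger_force: 6.7
```

Hard stop on the blade: 13.7 N with no further travel. Now I let it rise.

>>> {"fn": "play_rows", "kwargs": {"increments": [{"translation": [0,0,-0.5],"rot": [0,0,0],"gripper": 0},{"translation": [0,0,-1.2],"rot": [0,0,0],"gripper": 0},{"translation": [0,0,-4],"rot": [0,0,0],"gripper": 0},{"translation": [0,0,-8],"rot": [0,0,0],"gripper": 0},{"translation": [0,0,-11.4],"rot": [0,0,0],"gripper": 0}]}}

```text
t: 20.65
position: [0.5519, -0.0278, 0.2152]
tcp_rot: [0.996, -0.092, -0.002, -0.0]
ft_force: [0.6, 0.4, 0.3]
opening: 0.0002
finger_force: 0.0
```

>>> {"fn": "play_rows", "kwargs": {"increments": [{"translation": [0,0,0],"rot": [0,0,0],"gripper": 0},{"translation": [0,0,0],"rot": [0,0,0],"gripper": 0},{"translation": [0,0,0],"rot": [0,0,0],"gripper": 0}]}}

```text
t: 21.02
position: [0.552, -0.0282, 0.2133]
tcp_rot: [0.996, -0.092, -0.002, -0.0]
ft_force: [0.2, 0.6, 0.8]
opening: 0.0003
finger_force: 0.0
```

```bash
python3 c.py w6.png
```

```text
t 21.075 pos [ 0.5523 -0.0281  0.2134] fix(mm) [[ -1.   -0.  213.4]] yaw rel -0.0 F [0.  0.2 0.3] op 0.0005 tilt [-2.9e-03  4.0e-04 -1.0e+00]
foot front x [0.0712 0.0712 0.0712] 373
blade behind bridge 1535 0.07041311308483662
grip 216
((-86.5274658203125, -5.792629241943359), (79.40684509277344, 28.859657287597656), 10.621580123901367) -0.049394709362395504
head z 0.09823910646429443 ((0.23544761538505554, 0.08535752445459366), 18.98111343383789)
tool cm [ 0.13 -0.   10.04]
```

The contact is still home (71.2 mm), the plunger head is back up at 98 mm and the arm is clear.

```bash
python3 -c "
from cell import *
print(hand_in())"
```

```text
the job is handed in; nothing more can be done
None
```

The job is done and handed in: the gauge blade lies flat under the bridge with the depth contact fully home, and the plunger was pressed down onto the blade and let rise. It took about 21 s, with contact push forces peaking near 9 N (bed drag) and plunger press near 14 N.

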